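# Change the grip on a stirring shaft in the V-block and lay it in the tray

## Robot

A 6-joint arm with a two-finger parallel gripper is mounted at the origin on a cart in front of the work surface, level with it; the furniture and walls round the work are solid. World frame = base frame: x ahead of the robot, y to its left, z up, the work surface at z = 0. Lengths are in m, angles in rad, forces in N, time in s.
With the tool pointing down it reaches from about 0.375 to 0.975 m from the base axis. Payload 3.8 kg.
Tool frame: the origin (TCP) lies at the centre of the arm's flange, where the gripper is bolted on; the fingertips stand 173 mm ahead of it and the grasp point (between the pads) lies 155 mm ahead of it; z points along the fingers, y is the direction in which the jaws open and shut (so a half turn about z gives the same grasp; the last joint's range is limited). The gripper opens to 85 mm and grips with 20 to 120 N. Pads are 22 mm wide; open, the fingers measure 114 mm over their backs; the gripper's body (76 mm by 85 mm) begins 54 mm behind the grasp point. The pads swing forward as they close: fully open they stand 13 mm farther back than shut.
Start: joints at [-1.308, 0.264, 1.604, -0, 1.274, -0.037], TCP at [0.199, -0.645, 0.405] pointing down, gripper open.
Joint ranges: [-2.63, 2.63], [-0.94, 2.18], [0.31, 2.57], [-1.31, 4.45], [0, 2.66], [-2.55, 2.55]. Speed limits (rad/s): [2.57, 2.57, 3.14, 3.14, 3.14, 3.14].

## Interface

Orientations are given as a unit quaternion [w, x, y, z].
In Python, from cell import ctrl, imaging gives the robot as it stands.
- The arm moves only by the tool send_rows, never from a script. Its argument "motion" is one flat list of numbers, 4 for each row, row after row: the shift along the tool's x, y, z in m, then the turn about the tool's z in degrees. In form: [tx, ty, tz, turn, tx, ty, tz, turn, ...]. A call has 1 to 12 rows; each row is the pose to reach, as a shift and turn from the pose measured when the call began, along the tool's axes at that moment; what a row does not reach only later rows make up. A row lasts 1/8 s, in which the tool goes at most 62.5 mm and 10.7 degrees, less where a joint would pass 70% of its speed; a pose out of reach is approached as far as the arm can. A call with a gripper value outside its range is refused whole. "gripper" is the closure, from 0 (fully open) to 1 (shut), set as the call begins (left out, the last holds). The fingers move at their own pace and stop on an object; "grip_force" is the grip in N (left out, the last holds). Time passes only in rows, so rows that repeat a pose let the fingers close. It gives the time, the measured TCP pose, the force and the opening at its end, in the units of the state.
- ctrl.get_obs(): the state, without advancing time (a new reading comes with each control period).
- imaging.snapshot(name): name is "scene" or "top"; returns (picture, depth): 420x560x3 uint8, red, green, blue; 420x560 float32, m along the optical axis (not along the pixel's ray), 0 where there is no reading.
- imaging.camera_model(name): a dict with "vfov" (degrees; the focal length in pixels is half the picture's height over the tangent of half this angle, whatever the lens; pixels are square), "cx", "cy" (the principal point, pixels), "k1" (the pictures are not rectified: a ray, as slopes to the right and down, at radius r is drawn at 1 + k1 r^2 times it, then the intrinsics apply), "R" (3x3) and "t" (3): a world point X has camera coordinates R X + t. Camera axes: x right, y down, z forward; pixel columns grow to the right and rows downward; lengths in m; the calibration is good to about 2 mm. A picture is of the moment at which its call begins. camera_model takes no time and is no camera call.
- ctrl.job_done(): hands the job in, once; it reports no verdict.
Trained networks look in the newest picture that a camera, given by its name, has taken for a name from the list of things; names that differ only in an ending like _2 or _b are one class to them, and where a whole thing is asked for, a point or a joint stands for the part that bears it (a point fixed in the world has none). Each returns a list of dicts, best first, with "confidence" (0 to 1); they miss things now and then, are a little off and sometimes report something else, mostly with a low value. They report only what shows in the picture. A call takes as long as a camera call. They do not tell look-alikes from the thing itself.
- imaging.spot_in(camera, target): "centre" ([x, y, z] in m, in world coordinates, good to about 4 mm: the middle of the surface that is visible of it).
- imaging.place_of(camera, target): "centre" ([x, y, z] in m, in world coordinates, good to about 4 mm: a listed point, or the origin of a listed thing).
The state is a dict: "t": time; "qpos": joint angles; "joint_velocities": joint speeds; "joint_torque": joint torques, N m; "tcp_pos": TCP position; "ee_rot": TCP orientation; "contact_force": force on the tool from outside, world axes, zero at the start; "wrist_torque": the same for the moment, N m; "finger_gap": finger opening in m.
Only numpy, scipy, OpenCV 4.12 (cv2) and the standard library are available. Lean on these libraries where they do the work, as an engineer would, in place of code of your own. Each camera call takes 0.05 s, during which the arm holds its last target.

## Task

Take the long steel stirring shaft out of the grey grooved block by one of its free ends and lay it centred along the pair of steel V-blocks, and let go. Then take it by its middle, between the two V-blocks, lift it well clear and lay it down in the slots of the white tray, all the way down, and let go. Leave the short shaft where it is in the grey block.

Things in the scene. Friction and masses are not known exactly. Their poses are not given: they have to be found in the camera images.
- long_shaft: long round steel rod, 12 mm thick, 240 mm long, about 80 g, ends alike. Origin at its centre, x along it. Starts level in a groove of the grey plastic block, within 17 degrees of world x, axis 46 mm above the worktop. The groove (24 mm wide, open above and at both ends) hides its middle 120 mm from fingers; 60 mm stands free at each end with nothing beneath. Lifts straight up
- short_shaft: short steel rod, same look, 12 mm thick, 160 mm long, in the other groove of the grey block, 80 mm from the long one; its ends stand 20 mm free. Not to be moved. Origin at its centre, x along it. The grey block: 122 mm along the grooves, 150 mm wide, 62 mm high
- v_block: two fixed steel V-blocks in line on a 150x76x10 mm plate. Each 30 mm long, 56 wide, top 66 mm up, 90-degree V 44 wide, 22 deep. Fingers fit in the 76 mm gap between them (plate top 10 mm up). Origin mid-plate on the worktop, x along the trough, z up. A rod in it has its axis 52.5 mm above the worktop; centred, 52 mm of it stands out at each end
- tray: fixed white plastic tray 290x84 mm. At each end a cheek 93 mm long, top 56 mm up, with a slot along x, 36 mm wide below, 56 at the bevelled mouth, closed by an outer wall; 270 mm between those walls. Open middle 100 mm long, base 10 mm high, where fingers fit. Origin mid-tray on the worktop, x along the slots, z up. A rod in it has its axis 40 mm above the worktop
There are look-alikes about, which are no part of the job. Leave any green or pink look-alike of the v_block alone.

How it is judged:
By the outcome, as a careful person would: the job done as asked, in the order asked, and still so for the second after the job is handed in, with the robot touching nothing.
It also fails if it takes over 58 s, if anything falls off the work surface, if the arm or the gripper's body presses on something with over 40 N, if the wrist force passes 120 N, or if a joint passes its speed limit or range.

## Working session

There is one attempt and no reset: what is moved stays moved. The work goes in short steps, Python scripts to look and compute and a tool call to move; the robot and the scene stay as the last step left them, time stands still between calls to the robot, and variables do not carry over. Pictures are saved under pics/ and viewed, and the job is handed in when it is done.

Besides the shell and the picture viewer there is one more tool, called after "Call:" as name(argument=value, ...), one argument or row to a line, values as JSON. send_rows: Moves the arm, as the interface text tells. Its arguments: {"type":"object","properties":{"motion":{"type":"array"},"gripper":{"type":"number"},"grip_force":{"type":"number"}},"required":["motion"]}

```bash
ls; mkdir -p pics
cat > h.py <<'E'
import numpy as np, cv2
from cell import ctrl, imaging
def cam(n):
    m=imaging.camera_model(n); return m
def pix2world(n,uv,d):
    m=cam(n); f=210/np.tan(np.radians(m['vfov'])/2)
    uv=np.atleast_2d(np.array(uv,float)); d=np.atleast_1d(d)
    K=np.array([[f,0,m['cx']],[0,f,m['cy']],[0,0,1.]])
    s=cv2.undistortPoints(uv.reshape(-1,1,2),K,np.array([m['k1'],0,0,0,0.])).reshape(-1,2)
    P=np.c_[s*d[:,None],d]
    return (P-np.array(m['t']))@np.array(m['R'])
def world2pix(n,X):
    m=cam(n); f=210/np.tan(np.radians(m['vfov'])/2)
    K=np.array([[f,0,m['cx']],[0,f,m['cy']],[0,0,1.]])
    R=np.array(m['R']);t=np.array(m['t'],float)
    p,_=cv2.projectPoints(np.atleast_2d(np.array(X,float)),cv2.Rodrigues(R)[0],t,K,np.array([m['k1'],0,0,0,0.]))
    return p.reshape(-1,2)
E
python3 - <<'E'
from h import *
for n in('scene','top'):
    p,d=imaging.snapshot(n); cv2.imwrite(f'pics/{n}0.png',p[:,:,::-1]); np.savez(f'{n}0.npz',p=p,d=d)
    for k in('long_shaft','short_shaft','v_block','tray'):
        print(n,k,[(np.round(r['centre'],3).tolist(),round(r['confidence'],2)) for r in imaging.place_of(n,k)])
    m=cam(n);print(m)
o=ctrl.get_obs();print(o)
E
```

```text
pics
scene long_shaft [([0.6, 0.224, 0.048], 0.59)]
scene short_shaft [([0.617, 0.309, 0.043], 0.54)]
scene v_block [([0.545, -0.276, -0.001], 0.9), ([0.395, -0.619, -0.0], 0.8), ([0.56, -0.447, 0.001], 0.75)]
scene tray [([0.596, -0.014, -0.002], 0.61)]
{'vfov': 47.95470326605664, 'cx': 276.1422377976816, 'cy': 206.08238409329556, 'k1': -0.15613112585123573, 'R': array([[-0.7102358 , -0.70393167, -0.00673129],
       [-0.48782199,  0.49903964, -0.71623261],
       [ 0.507538  , -0.50541037, -0.69782917]]), 't': array([0.26585818, 0.35191074, 1.14759218])}
top long_shaft [([0.595, 0.233, 0.049], 0.52)]
top short_shaft [([0.611, 0.303, 0.043], 0.58), ([0.599, -0.015, 0.002], 0.54)]
top v_block [([0.542, -0.28, 0.005], 0.89), ([0.561, -0.448, 0.005], 0.58), ([0.389, -0.622, 0.001], 0.57)]
top tray [([0.599, -0.016, 0.0], 0.57)]
{'vfov': 46.471731499379594, 'cx': 276.1454503036857, 'cy': 210.32067424432157, 'k1': -0.012048732117884965, 'R': array([[-0.020238  , -0.99958679, -0.02041268],
       [-0.9817393 ,  0.02373104, -0.1887453 ],
       [ 0.18915173,  0.0162201 , -0.9818139 ]]), 't': array([-0.1123341 ,  0.49243535,  1.53165536])}
{'t': 0.5, 'qpos': array([-1.30790045e+00,  2.63907832e-01,  1.60407333e+00, -1.70415781e-05,
        1.27370477e+00, -3.68931251e-02]), 'joint_velocities': array([-1.93461604e-03,  7.82692004e-04, -1.27500454e-03,  1.00458863e-03,
       -4.43347728e-05, -4.78055932e-04]), 'joint_torque': array([-3.78552886e-04, -5.14403772e+01, -3.67238116e+01, -1.66364598e-04,
        2.54334467e-03,  1.03084525e-05]), 'tcp_pos': array([ 0.19933257, -0.64486652,  0.40463477]), 'ee_rot': array([-4.54228925e-05,  9.88786465e-01,  1.49336282e-01, -1.33544992e-05]), 'contact_force': array([-0.11431438, -0.22189636, -1.21233539]), 'wrist_torque': array([-0.01118941,  0.01027308, -0.02727157]), 'finger_gap': 0.08541043482221056}
```

View pics/top0.png

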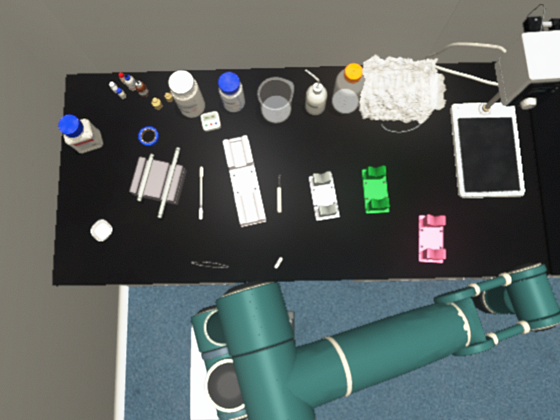

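View pics/scene0.png

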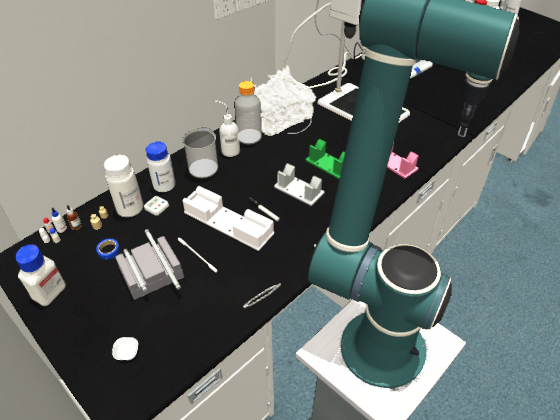

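Top picture: the steel rods in the grey block run (177,150)-(160,216) (longer) and (152,155)-(140,200) (shorter). The white tray is at (245,180) and the steel V-blocks at (323,196). Green (375,190) and pink (432,238) are look-alikes. Thin things that could pass for the shaft are the swab at (201,193), the stick at (279,193) and the tweezers at (210,265). I'll measure next.

Run:
```python
from h import *
z=np.load('top0.npz');p,d=z['p'],z['d']
v,u=np.mgrid[0:420,0:560]
X=pix2world('top',np.c_[u.ravel(),v.ravel()],d.ravel()).reshape(420,560,3)
np.save('topX.npy',X)
def crop(a,b,c,e,s,name):
    cv2.imwrite(name,cv2.resize(p[b:e,a:c,::-1],None,fx=s,fy=s,interpolation=cv2.INTER_CUBIC))
crop(120,130,350,235,3,'pics/c1.png')
for (a,b,c,e) in [(125,140,190,222),(220,130,270,230),(305,165,345,225)]:
    Z=X[b:e,a:c,2]*1000
    print(a,b); print('\n'.join(' '.join('%3d'%q for q in r[::2]) for r in Z[::3]))
```

```text
125 140
 -1   0   1  -7   1   2  -2  -1  16  -4  -1  -5  -4  -3  10  21   7  -1  -1 -11  -2   0   0  -4   2  -1  -3  -5   4   0   5  -5   2
 -2   0   4   0   1   4  -8  -5  -4   8  18  17  11  19  17   4  -1  -2  -6  -2  -3  -3  -2  -6   1  -1  -1  -3   0  -2  -2  -1  -2
 -2  -5   1  -1   0  -2   2   0  -6  -2  -4  -6   5   0   6   0  -4  -1   0   3 -11  -6  -2   4   3  -1   1   5  -2  -5   0   0  -6
 -6  -1  -1  -9  -5  -7  -1  -1  -3  -2   5  -1   1  -1   0   1  -1  -2   4  -3  -4   0  -1   1   2  -4  48  45   0   1   2   0  -8
  0   0  -7  -6   2   1   0  -2  -3   0  -6  -2  -5   4   0   3  -6  -9  -3   0  -1  -5   0   0  -3   0  47 -10  -2  -6   0   0  -4
1594  -6  -3  -4  -4  -1  -1  -8  -8  -1  -4  -3  -2  44  48  -1  -2   0  -8   1   1  -6   0   3   0  51  50   3   6   3  -4   0   5
 -3   0   2   0   0  -1   0  61  55  65  61   0  44  50  -2   9  -1   0   0  -3  -2  -5  -1  -6   0  47  51   3   6  -2  -1  -1   0
  3   2  -8   8  -1  -1   3  62  58  62  61  44  48  48  64  52  60  61   1  -1   5  -4  -2   2  50  47   2  -3   2   1   3   0  -1
  3  -2  -2  -4   0  -3   2  57  62
[... 6930 characters left out ...]
  15  10  11   2   8   9   2  15   9  14  11   2   5  -5   7
  0  -4   2   5  -1  12   6   5  11   6   3  11  11  14  12  10   0   1   2  -8
  3   8  -5  -5   0   4  10  12  10   9  13   5  13  50  64  63   9  -6   4   4
 -2   1  -1   0   0  13   9  64  69  60  53  40  51  53  61  67  12  -6  -2   1
 -1  -4   0  -1  -4   8   3  48  68  56  52  42  49  47  54  62  66   2   0   6
 -3   1  -3  -4   0  -4  13  36  65  66  49  52  40  52  50  44  17   6   3  -6
  1   0 -11  -6 -10   2   5  13  26  24  17  13  12   8   7   7   9   7   2   2
  3  -6   0   0   3   4  13  17  11  -1   7   0   0   8   2   0   3   2  -2   0
  5   0  -2  -1  -1   0  -6   0   3  -2   1   4   3  -7  -2  -1  -5   0   0  -1
```

View pics/c1.png

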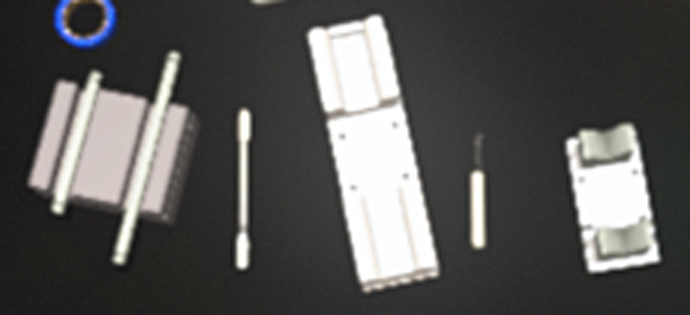

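```bash
cat > fit.py <<'E'
from h import *
from scipy.optimize import minimize
def tray(x,y):
    a=np.abs(x);b=np.abs(y);h=np.zeros_like(x)
    ins=(a<.145)&(b<.042);h[ins]=.010
    ch=ins&(a>.0505);s=np.clip(.034+np.where(b>.018,(b-.018)*2.2,0),0,.056)
    s=np.where(a>.135,.056,s);h[ch]=s[ch];return h
def vb(x,y):
    a=np.abs(x);b=np.abs(y);h=np.zeros_like(x)
    h[(a<.075)&(b<.038)]=.010
    k=(a>.038)&(a<.068)&(b<.028);h[k]=np.minimum(.066,.044+b)[k];return h
def rodat(zc,L=.24):
    def f(x,y):
        h=np.zeros_like(x);k=(np.abs(x)<L/2)&(np.abs(y)<.006)
        h[k]=zc+np.sqrt(np.maximum(36e-6-y[k]**2,0));return h
    return f
def rays(n,uv):
    m=cam(n);R=np.array(m['R']);C=-R.T@np.array(m['t']);P=pix2world(n,uv,np.ones(len(uv)));return C,P-C
def hit(model,pose,C,D):
    x0,y0,th=pose;c,s=np.cos(th),np.sin(th)
    lam_top=(.07-C[2])/D[:,2];lam_bot=-C[2]/D[:,2]
    N=71;t=np.linspace(0,1,N)
    L=lam_top[:,None]+(lam_bot-lam_top)[:,None]*t
    X=C[0]+D[:,:1]*L-x0;Y=C[1]+D[:,1:2]*L-y0;Z=C[2]+D[:,2:]*L
    H=model((c*X+s*Y),(-s*X+c*Y))
    below=Z<=H+1e-6;i=np.argmax(below,1);i=np.where(below.any(1),i,N-1)
    r=np.arange(len(i));j=np.maximum(i-1,0)
    g0=Z[r,j]-H[r,j];g1=Z[r,i]-H[r,i];w=np.where((i>0)&(g0>g1),g0/(g0-g1+1e-12),0)
    return L[r,j]*(1-w)+L[r,i]*w
def fit(n,p,d,model,pose,ext,excl=None,grid=True):
    # pixels in neighbourhood
    v,u=np.mgrid[0:420,0:560];uv=np.c_[u.ravel(),v.ravel()].astype(float);dd=d.ravel()
    C,D=rays(n,uv);lam=-C[2]/D[:,2];
    lam2=np.where(dd>0,dd,lam)
    P=C+D*lam2[:,None];x0,y0,th=pose;c,s=np.cos(th),np.sin(th)
    X=c*(P[:,0]-x0)+s*(P[:,1]-y0);Y=-s*(P[:,0]-x0)+c*(P[:,1]-y0)
    k=(dd>0)&(np.abs(X)<ext[0])&(np.abs(Y)<ext[1])&(P[:,2]<.08)&(P[:,2]>-.03)
    if excl is not None:k&=~excl(X,Y)
    D=D[k];dd=dd[k]
    # supersample: soften with 3x3 subpixel average of clipped residual
    sub=[rays(n,uv[k]+np.array([a,b]))[1] for a in(-.33,.33) for b in(-.33,.33)]
    def cost(q):
        r=np.mean([np.minimum(np.abs(hit(model,q,C,S)-dd),.02) for S in sub],0)
        return r.mean()*1e3
    best=(1e9,None)
    q0=np.array(pose,float)
    for da in(-.04,0,.04):
        S=np.array([q0+[0,0,da],q0+[.008,0,da],q0+[0,.008,da],q0+[.004,.004,da+.05]])
        r=minimize(cost,S[0],method='Nelder-Mead',options=dict(initial_simplex=S,xatol=1e-4,fatol=1e-4))
        if r.fun<best[0]:best=(r.fun,r.x)
    return best[1],best[0],k.sum()
def meas(n,p,d,items):
    for nm,model,pose,ext,ex in items:
        q,f,N=fit(n,p,d,model,pose,ext,ex)
        print(n,nm,np.round(q[:2]*1000,1),'yaw',round(np.degrees(q[2]),2),'res',round(f,2),N)
E
python3 - <<'E'
from fit import *
for n in('top','scene'):
    z=np.load(n+'0.npz')
    meas(n,z['p'],z['d'],[('tray',tray,(.597,-.015,.2),(.17,.06),None),
     ('vb',vb,(.543,-.278,.1),(.09,.05),None),
     ('rod',rodat(.046),(.6,.228,-.24),(.15,.025),lambda X,Y:np.abs(X)<.068)])
E
```

```text
top tray [597.1 -19.3] yaw 11.45 res 4.22 3477
top vb [ 540.8 -281.9] yaw 7.91 res 3.64 1577
top rod [593.9 227.6] yaw -13.78 res 5.7 692
scene tray [600.8 -15.7] yaw 11.57 res 3.4 3451
scene vb [ 543.8 -278.7] yaw 8.07 res 3.4 1323
scene rod [603.8 228.5] yaw -13.55 res 4.41 678
```

Run:
```python
from fit import *
def loc(q,pts):
    c,s=np.cos(q[2]),np.sin(q[2]);pts=np.array(pts,float);return np.c_[q[0]+c*pts[:,0]-s*pts[:,1],q[1]+s*pts[:,0]+c*pts[:,1],pts[:,2]]
P={'top':[(.5971,-.0193,np.radians(11.45)),(.5408,-.2819,np.radians(7.91)),(.5939,.2276,np.radians(-13.78))],
'scene':[(.6008,-.0157,np.radians(11.57)),(.5438,-.2787,np.radians(8.07)),(.6038,.2285,np.radians(-13.55))]}
win={'top':(120,130,350,235),'scene':(100,150,340,310)}
for n in P:
    p=np.load(n+'0.npz')['p'][:,:,::-1];a,b,c,e=win[n];s=3
    im=cv2.resize(p[b:e,a:c],None,fx=s,fy=s,interpolation=cv2.INTER_CUBIC)
    def poly(X,col):
        uv=(world2pix(n,X)-[a,b]+.5)*s;cv2.polylines(im,[np.round(uv).astype(int)],True,col,1)
    t,v,r=P[n]
    box=lambda x0,x1,y,z:[(x0,-y,z),(x1,-y,z),(x1,y,z),(x0,y,z)]
    poly(loc(t,box(-.145,.145,.042,.0)),(0,0,255));poly(loc(t,box(.05,.145,.042,.056)),(255,0,0));poly(loc(t,box(-.145,-.05,.042,.056)),(255,0,0))
    poly(loc(v,box(-.075,.075,.038,.01)),(0,0,255));poly(loc(v,box(.038,.068,.028,.066)),(255,0,0));poly(loc(v,box(-.068,-.038,.028,.066)),(255,0,0))
    poly(loc(r,box(-.12,.12,.006,.046)),(0,0,255))
    cv2.imwrite(f'pics/ov_{n}.png',im)
```

```text
(no output)
```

View pics/ov_top.png

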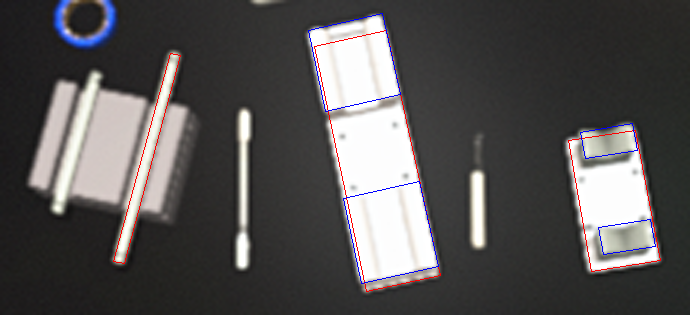

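View pics/ov_scene.png

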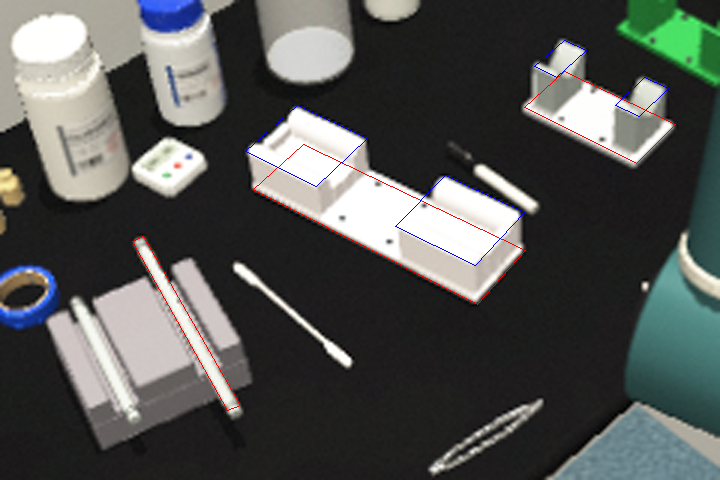

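Overlays fit in both pictures. Top is good throughout. In scene the rod's near end runs about 4 mm past the outline, so I take scene rod x ≈ 0.599. Candidates for the long shaft:
- top-picture px (169,183): the long rod in the block
- px (147,177): the short rod
- px (201,193): the swab
- px (279,193): the stick

I choose (169,183): it is the longer of the two grooved rods, with about 60 mm free at each end. For the V-blocks I choose the steel-grey pair at (323,196), not the green (375,190) or the pink (432,238). Both crops confirm these choices.

```bash
cat > plan.py <<'E'
from h import *
from scipy.spatial.transform import Rotation as Ro
TR=(.599,-.0175,11.5);VB=(.5423,-.2803,8.0);ROD=(.5965,.2283,-13.66)
def along(q,s):
    a=np.radians(q[2]);return q[0]+s*np.cos(a),q[1]+s*np.sin(a)
def plan(*w):
    o=ctrl.get_obs();q=o['ee_rot'];R=Ro.from_quat([q[1],q[2],q[3],q[0]]).as_matrix()
    yaw=np.degrees(np.arctan2(R[1,0],R[0,0]))
    print('t',round(o['t'],2),'tcp',np.round(o['tcp_pos'],4),'yaw',round(yaw,2),'zdir',np.round(R[:,2],4),'F',np.round(o['contact_force'],1),'gap',round(o['finger_gap'],4),'q',np.round(o['qpos'],2))
    for x,y,z,a in w:
        d=R.T@(np.array([x,y,z])-o['tcp_pos']);print(np.round(d,4).tolist(),round(yaw-a,2))
E
python3 - <<'E'
from plan import *
g=along(ROD,-.095);print(g)
plan((.5,-.25,.40,17.2),(.52,0.05,.38,-13.66),(*g,.30,-13.66),(*g,.201,-13.66))
E
```

```text
(np.float64(0.5041871483930744), np.float64(0.2507351828206888))
t 0.5 tcp [ 0.1993 -0.6449  0.4046] yaw 17.18 zdir [-0.e+00  1.e-04 -1.e+00] F [-0.1 -0.2 -1.2] gap 0.0854 q [-1.31  0.26  1.6  -0.    1.27 -0.04]
[0.4039, -0.2885, 0.0047] -0.02
[0.5116, -0.5692, 0.0247] 30.84
[0.5558, -0.7656, 0.1047] 30.84
[0.5558, -0.7656, 0.2037] 30.84
```

Call:
send_rows(
  motion=[0.404, -0.289, 0.005, 0, 0.404, -0.289, 0.005, 0, 0.404, -0.289, 0.005, 0, 0.404, -0.289, 0.005, 0, 0.404, -0.289, 0.005, 0, 0.404, -0.289, 0.005, 0, 0.404, -0.289, 0.005, 0, 0.512, -0.569, 0.025, 31, 0.512, -0.569, 0.025, 31, 0.512, -0.569, 0.025, 31, 0.512, -0.569, 0.025, 31, 0.512, -0.569, 0.025, 31],
  gripper=0,
  grip_force=100,
)

```text
t: 2.0
tcp_pos: [0.5118, -0.0027, 0.3833]
ee_rot: [-0.0, 0.993, -0.121, 0.001]
contact_force: [0.0, 0.3, -0.0]
finger_gap: 0.0854
```

Run:
```python
from plan import *
g=along(ROD,-.095)
plan((*g,.30,-13.66),(*g,.201,-13.66))
```

```text
t 2.0 tcp [ 0.5118 -0.0027  0.3833] yaw -13.86 zdir [ 1.4e-03 -1.0e-04 -1.0e+00] F [ 0.   0.3 -0. ] gap 0.0854 q [-0.05 -0.03  1.97  0.    1.2   1.76]
[-0.0682, -0.2442, 0.0833] -0.2
[-0.0684, -0.2442, 0.1823] -0.2
```

Call:
send_rows(
  motion=[-0.018, -0.062, 0.02, 0, -0.035, -0.123, 0.04, 0, -0.052, -0.185, 0.06, 0, -0.068, -0.244, 0.083, 0, -0.068, -0.244, 0.083, 0, -0.068, -0.244, 0.083, 0, -0.068, -0.244, 0.083, 0],
)

```text
t: 2.88
tcp_pos: [0.5048, 0.2494, 0.301]
ee_rot: [0.0, 0.993, -0.121, 0.001]
contact_force: [-0.5, -0.3, -0.3]
finger_gap: 0.0853
```

Run:
```python
from plan import *
g=along(ROD,-.095)
plan((*g,.201,-13.66))
for n in('scene','top'):
    p,d=imaging.snapshot(n);a,b,c,e={'top':(110,110,250,290),'scene':(70,130,260,320)}[n]
    cv2.imwrite(f'pics/{n}1.png',cv2.resize(p[b:e,a:c,::-1],None,fx=3,fy=3,interpolation=cv2.INTER_CUBIC))
```

```text
t 2.88 tcp [0.5048 0.2494 0.301 ] yaw -13.9 zdir [ 2.3e-03 -4.0e-04 -1.0e+00] F [-0.5 -0.3 -0.3] gap 0.0853 q [ 0.42  0.14  1.95 -0.    1.05  2.23]
[-0.0012, -0.0011, 0.1] -0.24
```

View pics/scene1.png

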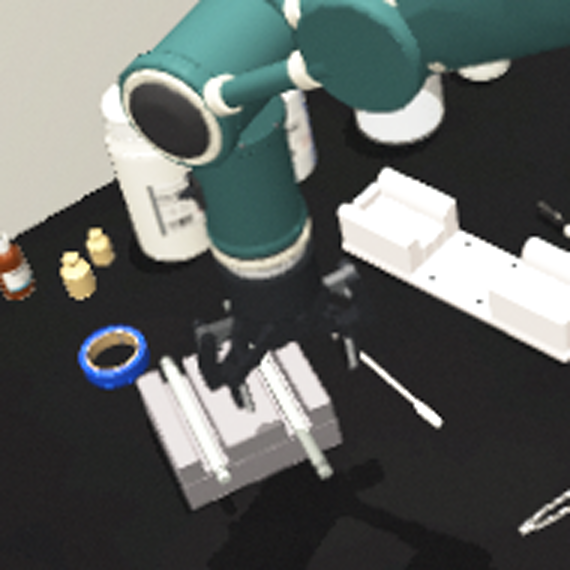

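View pics/top1.png

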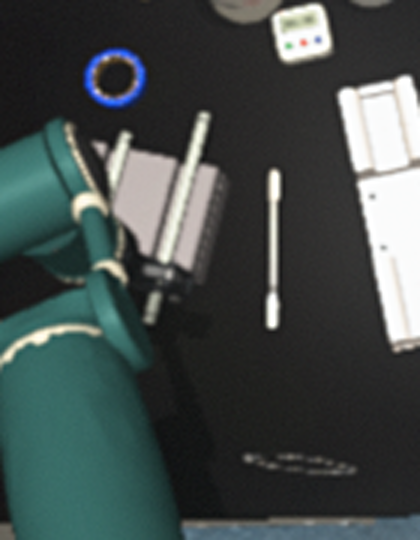

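The gripper is straddling the rod's near free end (top crop (160,290)) with the yaw matched. I'll descend.

Call:
send_rows(
  motion=[-0.001, -0.001, 0.025, 0, -0.001, -0.001, 0.05, 0, -0.001, -0.001, 0.07, 0, -0.001, -0.001, 0.085, 0, -0.001, -0.001, 0.095, 0, -0.001, -0.001, 0.1, 0, -0.001, -0.001, 0.1, 0, -0.001, -0.001, 0.1, 0],
)

```text
t: 3.98
tcp_pos: [0.5048, 0.2505, 0.2019]
ee_rot: [-0.001, 0.993, -0.122, 0.002]
contact_force: [-0.1, 0.0, -0.9]
finger_gap: 0.0854
```

Call:
send_rows(
  motion=[0, 0, 0, 0, 0, 0, 0, 0, 0, 0, 0, 0, 0, 0, 0, 0, 0, 0, 0, 0, 0, 0, 0, 0, 0, 0, 0, 0, 0, 0, 0, 0],
  gripper=1,
  grip_force=100,
)

```text
t: 4.97
tcp_pos: [0.5049, 0.2506, 0.202]
ee_rot: [-0.001, 0.993, -0.122, 0.002]
contact_force: [-0.4, -0.2, 1.6]
finger_gap: 0.0086
```

Run:
```python
from plan import *
plan()
for n in('scene','top'):
    p,d=imaging.snapshot(n);a,b,c,e={'top':(110,110,250,290),'scene':(70,130,260,320)}[n]
    cv2.imwrite(f'pics/{n}2.png',cv2.resize(p[b:e,a:c,::-1],None,fx=3,fy=3,interpolation=cv2.INTER_CUBIC))
```

```text
t 4.97 tcp [0.5049 0.2506 0.202 ] yaw -13.96 zdir [ 4.e-03  8.e-04 -1.e+00] F [-0.4 -0.2  1.6] gap 0.0086 q [ 0.42  0.26  2.02 -0.    0.86  2.23]
```

View pics/scene2.png

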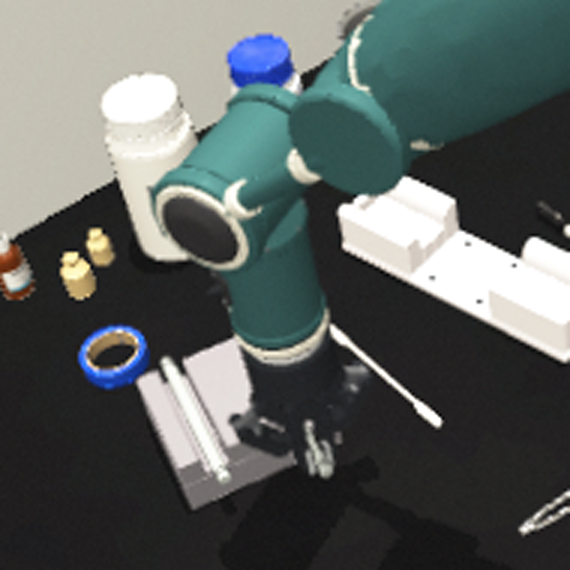

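Call:
send_rows(
  motion=[0, 0, -0.01, 0, 0, 0, -0.025, 0, 0, 0, -0.04, 0, 0, 0, -0.06, 0, 0, 0, -0.08, 0, 0, 0, -0.1, 0, 0, 0, -0.1, 0, 0, 0, -0.1, 0],
)

```text
t: 6.08
tcp_pos: [0.5043, 0.2504, 0.3019]
ee_rot: [-0.001, 0.993, -0.122, 0.002]
contact_force: [-0.2, -0.5, -0.2]
finger_gap: 0.0088
```

Run:
```python
from plan import *
plan()
for n in('scene','top'):
    p,d=imaging.snapshot(n);np.savez(n+'3.npz',p=p,d=d);a,b,c,e={'top':(110,110,250,290),'scene':(70,130,260,320)}[n]
    cv2.imwrite(f'pics/{n}3.png',cv2.resize(p[b:e,a:c,::-1],None,fx=3,fy=3,interpolation=cv2.INTER_CUBIC))
```

```text
t 6.08 tcp [0.5043 0.2504 0.3019] yaw -13.96 zdir [ 4.e-03  7.e-04 -1.e+00] F [-0.2 -0.5 -0.2] gap 0.0088 q [ 0.42  0.14  1.95 -0.    1.05  2.23]
```

View pics/scene3.png

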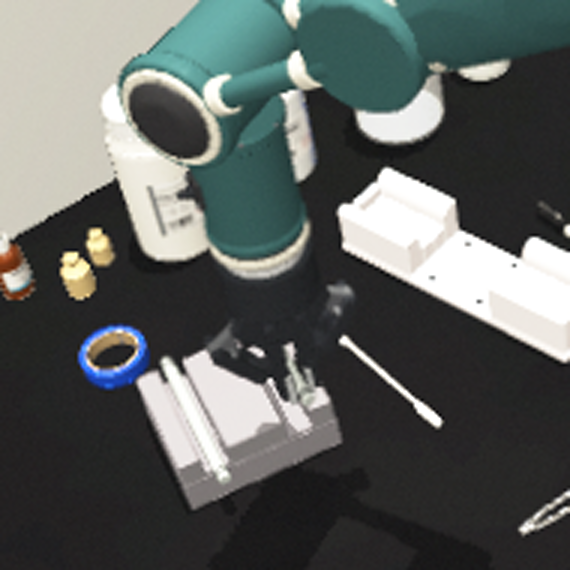

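View pics/top3.png

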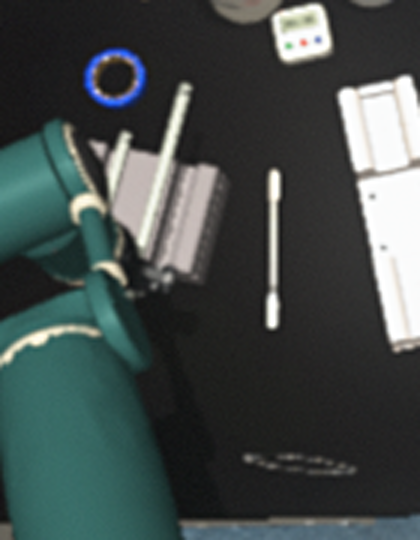

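The rod is out (top crop: (185,85)-(150,245)) and the short rod is still in its groove. I'll check tilt and how far the rod reaches past the grip.

```bash
cat > tilt.py <<'E'
from fit import *
def tilt(n,p,d,tcp,yaw,zr,rng=(.02,.26)):
    v,u=np.mgrid[0:420,0:560];uv=np.c_[u.ravel(),v.ravel()].astype(float)
    X=pix2world(n,uv,d.ravel());a=np.radians(yaw)
    dx=X[:,0]-tcp[0];dy=X[:,1]-tcp[1]
    s=np.cos(a)*dx+np.sin(a)*dy;l=-np.sin(a)*dx+np.cos(a)*dy
    k=(d.ravel()>0)&(s>rng[0])&(s<rng[1])&(abs(l)<.025)&(abs(X[:,2]-zr)<.05)&(p.reshape(-1,3).mean(1)>110)
    S,L,Z=s[k],l[k],X[k,2]
    from numpy import polyfit
    for _ in range(3):
        c=polyfit(S,Z,1);r=Z-np.polyval(c,S);m=abs(r)<.015;S,L,Z=S[m],L[m],Z[m]
    cl=polyfit(S,L,1)
    print(n,'n',len(S),'pitch deg',round(np.degrees(np.arctan(c[0])),2),'z at grip',round(np.polyval(c,0),4),'yawerr',round(np.degrees(cl[0]),2),'lat at 0',round(cl[1],4),'s max',np.round(np.sort(S)[-8:],3))
E
python3 - <<'E'
from tilt import *
for n in('top','scene'):
    z=np.load(n+'3.npz');tilt(n,z['p'],z['d'],(.5043,.2504),-13.96,.147)
E
```

```text
top n 220 pitch deg -0.36 z at grip 0.1482 yawerr 0.67 lat at 0 -0.0057 s max [0.204 0.205 0.207 0.207 0.209 0.21  0.21  0.211]
scene n 7 pitch deg 4.86 z at grip 0.1468 yawerr -6.05 lat at 0 -0.0004 s max [0.021 0.023 0.025 0.026 0.029 0.032 0.034]
```

Run:
```python
from plan import *
g=along(VB,-.0935);print(g)
plan((.5,.1,.34,-13.96),(.47,-.12,.34,0),(*g,.30,8.0),(*g,.2085,8))
```

```text
(np.float64(0.44970993557266314), np.float64(-0.2933126849397661))
t 6.17 tcp [0.504  0.2503 0.301 ] yaw -13.96 zdir [ 0.0023 -0.     -1.    ] F [-0.2 -0.3 -0.8] gap 0.0091 q [ 0.42  0.14  1.95 -0.    1.05  2.23]
[0.0325, 0.1468, -0.0391] 0.0
[0.0564, 0.3675, -0.0391] -13.96
[0.0784, 0.5406, 0.0008] -21.96
[0.0782, 0.5407, 0.0923] -21.96
```

Call:
send_rows(
  motion=[0.005, 0.03, -0.035, 0, 0.016, 0.08, -0.039, 0, 0.025, 0.13, -0.039, -2, 0.035, 0.18, -0.039, -4, 0.042, 0.23, -0.039, -6, 0.048, 0.28, -0.039, -9, 0.053, 0.33, -0.039, -12, 0.06, 0.38, -0.039, -15, 0.066, 0.43, -0.035, -18, 0.072, 0.48, -0.025, -20, 0.076, 0.52, -0.01, -22, 0.078, 0.541, 0, -22],
)

```text
t: 7.68
tcp_pos: [0.4482, -0.2951, 0.2991]
ee_rot: [-0.001, 0.998, 0.069, 0.0]
contact_force: [-0.1, 0.4, -0.4]
finger_gap: 0.0085
```

Call:
send_rows(
  motion=[0, 0, 0, 0, 0, 0, 0, 0, 0, 0, 0, 0],
)

```text
t: 8.05
tcp_pos: [0.4487, -0.2941, 0.2995]
ee_rot: [-0.001, 0.998, 0.07, 0.0]
contact_force: [0.1, 0.5, -0.9]
finger_gap: 0.0088
```

```bash
cat > ovl.py <<'E'
from fit import *
def loc(q,pts):
    c,s=np.cos(q[2]),np.sin(q[2]);pts=np.array(pts,float);return np.c_[q[0]+c*pts[:,0]-s*pts[:,1],q[1]+s*pts[:,0]+c*pts[:,1],pts[:,2]]
def crop(n,p,win,s,name,polys=()):
    a,b,c,e=win;im=cv2.resize(p[b:e,a:c,::-1],None,fx=s,fy=s,interpolation=cv2.INTER_CUBIC)
    for X,col in polys:
        uv=(world2pix(n,X)-[a,b]+.5)*s;cv2.polylines(im,[np.round(uv).astype(int)],True,col,1)
    cv2.imwrite(name,im)
E
python3 - <<'E'
from plan import *
from tilt import *
from ovl import *
g=along(VB,-.0935)
plan((*g,.2085,8))
o=ctrl.get_obs()
W={'top':(250,130,400,290),'scene':(190,100,400,260)}
for n in W:
    p,d=imaging.snapshot(n);np.savez(n+'4.npz',p=p,d=d);crop(n,p,W[n],3,f'pics/{n}4.png')
    tilt(n,p,d,o['tcp_pos'],8.0,o['tcp_pos'][2]-.155)
E
```

```text
t 8.05 tcp [ 0.4487 -0.2941  0.2995] yaw 7.99 zdir [ 8.0e-04  1.2e-03 -1.0e+00] F [ 0.1  0.5 -0.9] gap 0.0088 q [-0.63  0.09  2.01  0.    1.04  0.8 ]
[0.0011, -0.0006, 0.091] -0.01
top n 88 pitch deg -0.17 z at grip 0.1458 yawerr 0.09 lat at 0 -0.0008 s max [0.202 0.204 0.205 0.206 0.206 0.206 0.206 0.208]
scene n 175 pitch deg -0.32 z at grip 0.1457 yawerr -0.01 lat at 0 0.0044 s max [0.203 0.203 0.205 0.207 0.211 0.211 0.212 0.214]
```

View pics/top4.png

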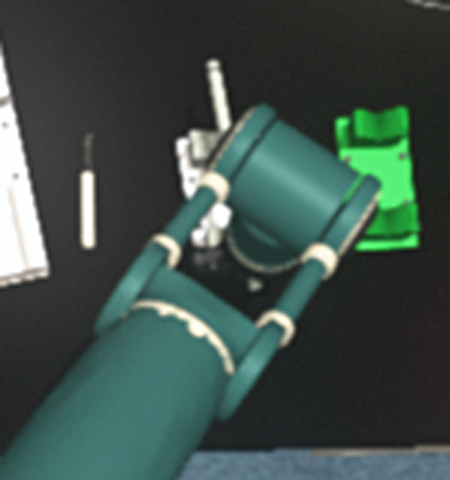

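View pics/scene4.png

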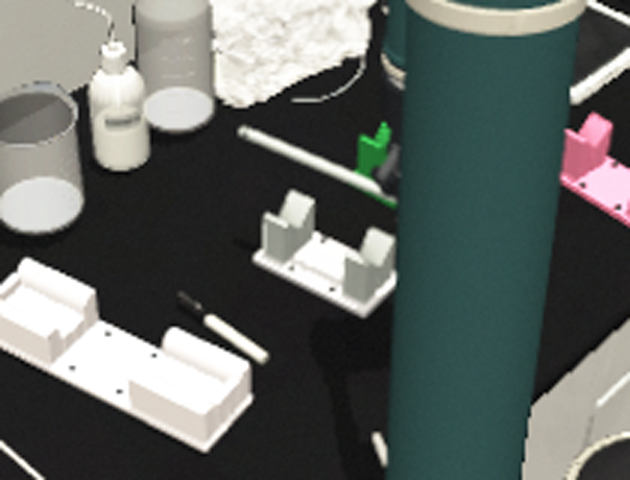

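The rod is level at hover and points along the steel pair; green is well to the right. I'll descend.

Call:
send_rows(
  motion=[0.002, -0.001, 0.025, 0, 0.002, -0.001, 0.045, 0, 0.002, -0.001, 0.06, 0, 0.002, -0.001, 0.072, 0, 0.002, -0.001, 0.08, 0, 0.002, -0.001, 0.085, 0, 0.002, -0.001, 0.088, 0, 0.002, -0.001, 0.09, 0, 0.002, -0.001, 0.09, 0, 0.002, -0.001, 0.09, 0],
)

```text
t: 9.4
tcp_pos: [0.4508, -0.293, 0.2101]
ee_rot: [-0.0, 0.998, 0.07, 0.001]
contact_force: [-0.5, 0.8, -0.0]
finger_gap: 0.0089
```

Run:
```python
from plan import *
from ovl import *
from tilt import *
plan();o=ctrl.get_obs()
W={'top':(250,130,400,290),'scene':(190,100,400,260)}
for n in ['scene']:
    p,d=imaging.snapshot(n);np.savez(n+'5.npz',p=p,d=d);crop(n,p,W[n],3,f'pics/{n}5.png')
    tilt(n,p,d,o['tcp_pos'],8.0,.0525,(.16,.26))
```

```text
t 9.4 tcp [ 0.4508 -0.293   0.2101] yaw 7.99 zdir [ 1.6e-03  5.0e-04 -1.0e+00] F [-0.5  0.8 -0. ] gap 0.0089 q [-0.62  0.21  2.07  0.    0.86  0.81]
scene n 50 pitch deg -0.34 z at grip 0.0573 yawerr -2.6 lat at 0 0.0138 s max [0.202 0.203 0.204 0.206 0.207 0.208 0.21  0.213]
```

View pics/scene5.png

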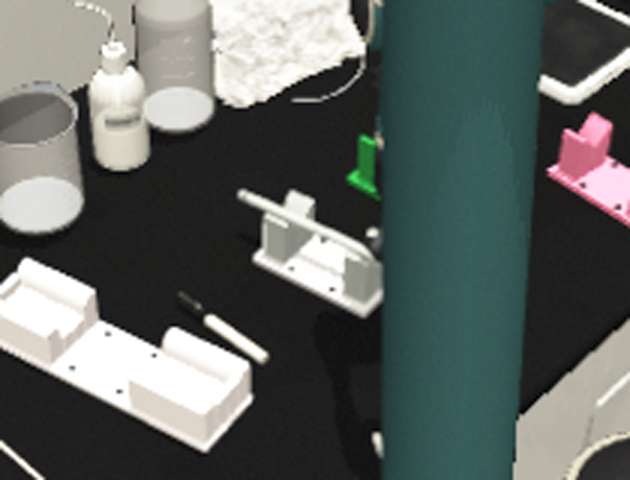

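The rod is in the trough (far end at crop (243,195)). I'll lower it a touch to contact, then open.

Call:
send_rows(
  motion=[0, 0, 0.001, 0, 0, 0, 0.002, 0, 0, 0, 0.002, 0],
)

```text
t: 9.82
tcp_pos: [0.4508, -0.2931, 0.2091]
ee_rot: [-0.0, 0.998, 0.07, 0.001]
contact_force: [-4.4, 3.0, 8.0]
finger_gap: 0.0087
```

Call:
send_rows(
  motion=[0, 0, 0, 0, 0, 0, 0, 0, 0, 0, 0, 0, 0, 0, 0, 0, 0, 0, 0, 0, 0, 0, 0, 0],
  gripper=0,
)

```text
t: 10.58
tcp_pos: [0.4508, -0.2931, 0.209]
ee_rot: [-0.0, 0.998, 0.07, 0.001]
contact_force: [-1.0, -0.4, -0.6]
finger_gap: 0.0854
```

Call:
send_rows(
  motion=[0, 0, -0.01, 0, 0, 0, -0.03, 0, 0, 0, -0.06, 0, 0, 0, -0.1, 0, -0.01, 0.01, -0.13, 0, -0.03, 0.06, -0.14, 0, -0.04, 0.11, -0.14, 0, -0.04, 0.16, -0.14, 0, -0.04, 0.2, -0.14, 0, -0.04, 0.22, -0.14, 0, -0.04, 0.22, -0.14, 0],
)

```text
t: 11.95
tcp_pos: [0.4414, -0.5179, 0.3493]
ee_rot: [0.0, 0.998, 0.069, 0.001]
contact_force: [-0.7, 0.6, -0.5]
finger_gap: 0.0855
```

Run:
```python
from plan import *
from ovl import *
plan();o=ctrl.get_obs()
W={'top':(280,130,400,260),'scene':(230,120,400,260)}
a=np.radians(8)
def vbrod(x,y):
    return vb(x,y)
for n in W:
    p,d=imaging.snapshot(n);np.savez(n+'6.npz',p=p,d=d);crop(n,p,W[n],4,f'pics/{n}6.png')
    meas(n,p,d,[('rod',rodat(.0525),(.5423,-.2803,a),(.15,.02),lambda X,Y:np.abs(X)<.078)])
```

```text
t 11.95 tcp [ 0.4414 -0.5179  0.3493] yaw 7.92 zdir [ 1.8e-03 -1.0e-04 -1.0e+00] F [-0.7  0.6 -0.5] gap 0.0855 q [-0.9   0.31  1.65  0.    1.18  0.53]
top rod [ 540.7 -283.1] yaw 7.64 res 4.64 500
scene rod [ 537.1 -281. ] yaw 6.96 res 6.16 200
```

View pics/top6.png

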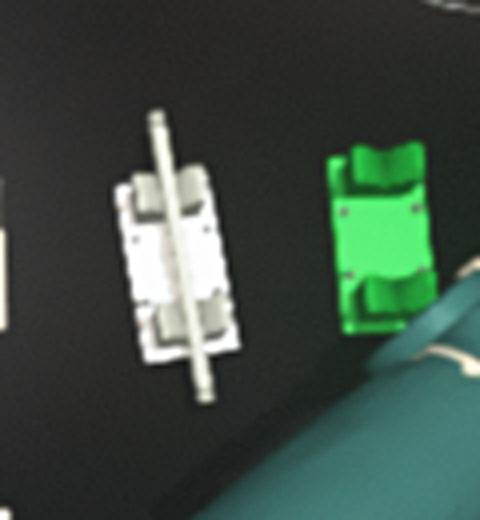

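View pics/scene6.png

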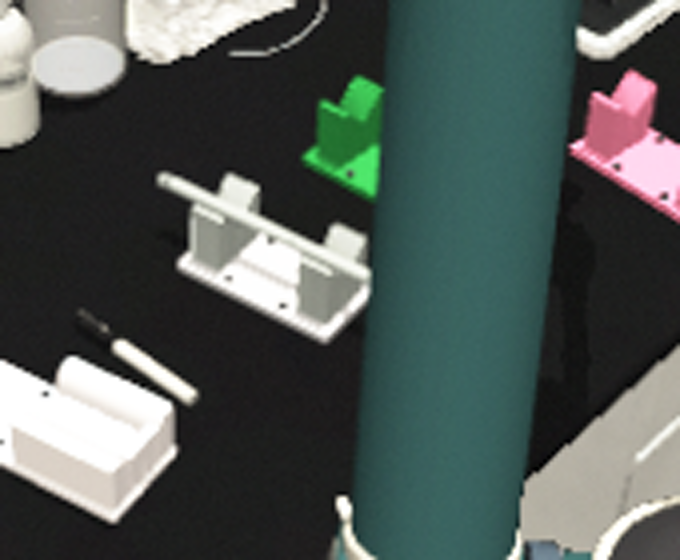

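Run:
```python
from ovl import *
W={'top':(290,140,350,240),'scene':(265,155,335,215)}
q={'top':(.5408,-.2819,np.radians(7.91)),'scene':(.5438,-.2787,np.radians(8.07))}
for n in W:
    p=np.load(n+'6.npz')['p']
    crop(n,p,W[n],6 if n=='top' else 8,f'pics/{n}7.png',[(loc(q[n],[(-.12,-.006,.0525),(.12,-.006,.0525),(.12,.006,.0525),(-.12,.006,.0525)]),(0,0,255)),(loc(q[n],[(-.075,-.038,.01),(.075,-.038,.01),(.075,.038,.01),(-.075,.038,.01)]),(255,0,0))])
```

```text
(no output)
```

View pics/top7.png

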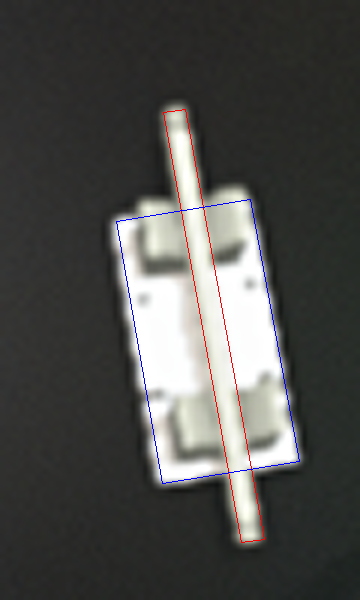

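View pics/scene7.png

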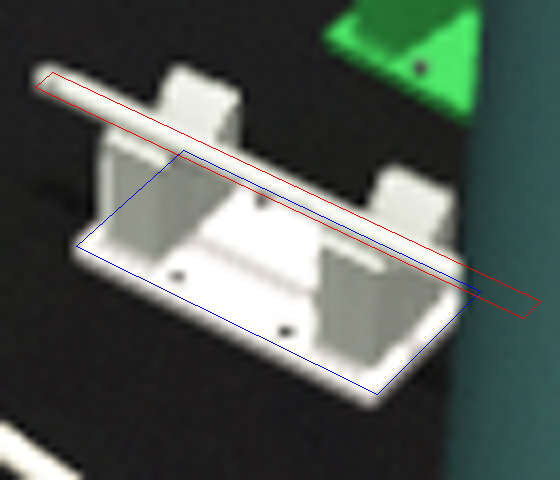

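Centred to about 1 mm: in the top crop the rod ends are at (175,108) and (250,541), on the predicted ends. Next, the middle grasp.

Run:
```python
from plan import *
g=(.5427,-.2802)
plan((*g,.32,8.0),(*g,.2085,8))
```

```text
t 12.05 tcp [ 0.4415 -0.5162  0.349 ] yaw 8.0 zdir [ 0.0012  0.0012 -1.    ] F [ 0.6 -0.   0.2] gap 0.085 q [-0.9   0.31  1.65  0.    1.18  0.53]
[0.133, -0.2196, 0.0294] -0.0
[0.1329, -0.2194, 0.1409] -0.0
```

Call:
send_rows(
  motion=[0.027, -0.044, 0, 0, 0.053, -0.088, 0, 0, 0.08, -0.132, 0.01, 0, 0.107, -0.176, 0.02, 0, 0.133, -0.22, 0.029, 0, 0.133, -0.22, 0.029, 0, 0.133, -0.22, 0.029, 0, 0.133, -0.22, 0.029, 0],
  gripper=0,
)

```text
t: 13.05
tcp_pos: [0.5423, -0.2805, 0.3211]
ee_rot: [-0.0, 0.998, 0.069, 0.001]
contact_force: [-0.3, 0.3, -0.2]
finger_gap: 0.0854
```

Run:
```python
from plan import *
from ovl import *
g=(.5427,-.2802)
plan((*g,.2085,8))
p,d=imaging.snapshot('scene');crop('scene',p,(230,90,400,240),4,'pics/scene8.png')
```

```text
t 13.05 tcp [ 0.5423 -0.2805  0.3211] yaw 7.95 zdir [ 1.9e-03  5.0e-04 -1.0e+00] F [-0.3  0.3 -0.2] gap 0.0854 q [-0.52  0.21  1.83  0.    1.1   0.91]
[0.0002, -0.0002, 0.1126] -0.05
```

View pics/scene8.png

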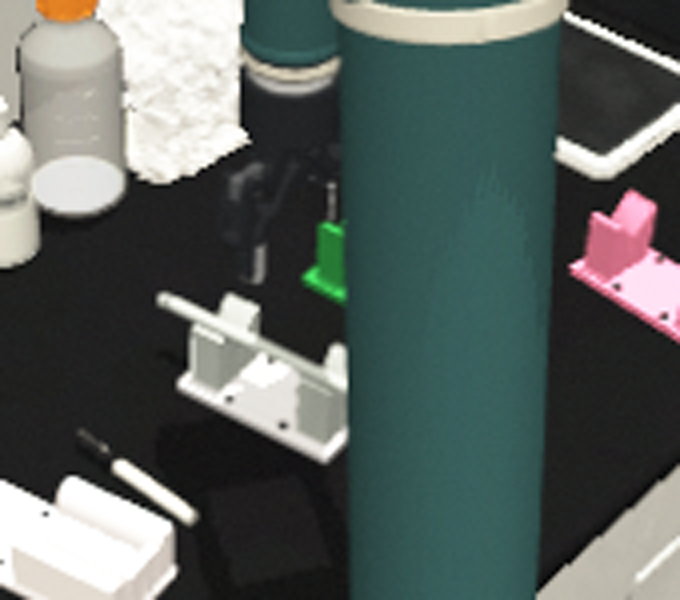

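The gripper hangs over the middle of the steel pair (fingers near (255,265) and (332,195), rod at (250,340)). I'll descend and grip.

Call:
send_rows(
  motion=[0, 0, 0.025, 0, 0, 0, 0.05, 0, 0, 0, 0.075, 0, 0, 0, 0.092, 0, 0, 0, 0.103, 0, 0, 0, 0.11, 0, 0, 0, 0.112, 0, 0, 0, 0.112, 0],
)

```text
t: 14.1
tcp_pos: [0.5428, -0.2807, 0.2095]
ee_rot: [0.0, 0.998, 0.069, 0.001]
contact_force: [0.7, 0.4, 0.4]
finger_gap: 0.0854
```

Call:
send_rows(
  motion=[0, 0, 0, 0, 0, 0, 0, 0, 0, 0, 0, 0, 0, 0, 0, 0, 0, 0, 0, 0, 0, 0, 0, 0, 0, 0, 0, 0, 0, 0, 0, 0],
  gripper=1,
  grip_force=80,
)

```text
t: 15.1
tcp_pos: [0.5427, -0.2795, 0.2098]
ee_rot: [-0.001, 0.998, 0.069, 0.001]
contact_force: [-1.4, 6.9, 5.2]
finger_gap: 0.0089
```

Call:
send_rows(
  motion=[0, 0, -0.01, 0, 0, 0, -0.03, 0, 0, 0, -0.06, 0, 0, 0, -0.09, 0, 0, 0, -0.12, 0, 0, 0, -0.14, 0, 0, 0, -0.14, 0, 0, 0, -0.14, 0],
)

```text
t: 16.1
tcp_pos: [0.542, -0.2797, 0.3488]
ee_rot: [-0.002, 0.998, 0.069, 0.0]
contact_force: [-0.3, 1.0, -1.1]
finger_gap: 0.0091
```

Run:
```python
from plan import *
from ovl import *
plan((.56,-.2,.35,9),(.59,-.09,.35,11),(TR[0],TR[1],.30,11.5),(TR[0],TR[1],.196,11.5))
p,d=imaging.snapshot('scene');crop('scene',p,(230,90,400,240),4,'pics/scene9.png')
```

```text
t 16.1 tcp [ 0.542  -0.2797  0.3488] yaw 7.88 zdir [ 3.0e-04  3.8e-03 -1.0e+00] F [-0.3  1.  -1.1] gap 0.0091 q [-0.52  0.18  1.81  0.    1.15  0.91]
[0.0288, -0.0765, -0.0008] -1.12
[0.0736, -0.1814, -0.0004] -3.12
[0.0924, -0.2518, 0.0499] -3.62
[0.0923, -0.2514, 0.1539] -3.62
```

View pics/scene9.png

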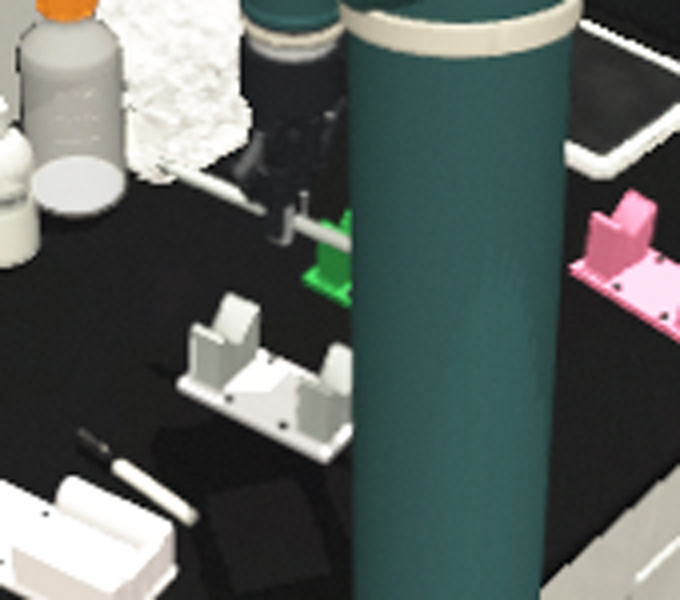

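The rod is held by its middle, level and well clear. Next I move it over the tray.

Call:
send_rows(
  motion=[0.015, -0.04, 0, 0, 0.029, -0.08, 0, -1, 0.05, -0.13, 0, -2, 0.072, -0.18, 0, -3, 0.085, -0.225, 0.015, -3.6, 0.092, -0.252, 0.03, -3.6, 0.092, -0.252, 0.05, -3.6, 0.092, -0.252, 0.05, -3.6, 0.092, -0.252, 0.05, -3.6],
)

```text
t: 17.27
tcp_pos: [0.5983, -0.0183, 0.2989]
ee_rot: [-0.002, 0.995, 0.099, -0.001]
contact_force: [-0.3, -0.5, -0.5]
finger_gap: 0.0096
```

Run:
```python
from plan import *
from ovl import *
plan((TR[0],TR[1],.196,11.5))
W={'top':(190,120,320,270),'scene':(130,120,330,290)}
for n in W:
    p,d=imaging.snapshot(n);np.savez(n+'10.npz',p=p,d=d);crop(n,p,W[n],3.5,f'pics/{n}10.png')
```

```text
t 17.27 tcp [ 0.5983 -0.0183  0.2989] yaw 11.4 zdir [-0.0015  0.0041 -1.    ] F [-0.3 -0.5 -0.5] gap 0.0096 q [-0.07  0.21  1.88  0.    1.06  1.3 ]
[0.0009, -0.0002, 0.1029] -0.1
```

View pics/scene10.png

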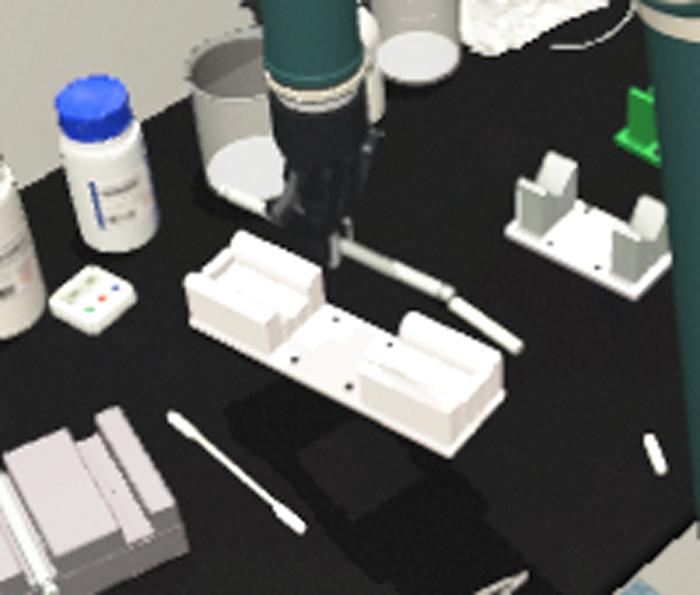

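View pics/top10.png

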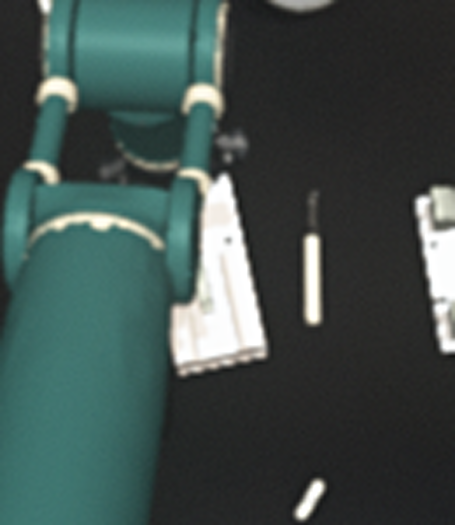

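The rod is level, centred in the grip ((220,190)-(447,295), grip (335,240)) and parallel to the tray. I'll lower it.

Call:
send_rows(
  motion=[0.001, 0, 0.025, 0, 0.001, 0, 0.045, 0, 0.001, 0, 0.06, 0, 0.001, 0, 0.072, 0, 0.001, 0, 0.082, 0, 0.001, 0, 0.09, 0, 0.001, 0, 0.096, 0, 0.001, 0, 0.1, 0, 0.001, 0, 0.1, 0],
)

```text
t: 18.5
tcp_pos: [0.5997, -0.0177, 0.1999]
ee_rot: [-0.002, 0.995, 0.099, 0.0]
contact_force: [-0.3, -0.5, -2.0]
finger_gap: 0.0098
```

Run:
```python
from plan import *
from ovl import *
plan((TR[0],TR[1],.196,11.5))
n='scene';p,d=imaging.snapshot(n);crop(n,p,(150,160,300,270),5,f'pics/{n}11.png')
```

```text
t 18.5 tcp [ 0.5997 -0.0177  0.1999] yaw 11.39 zdir [ 3.0e-04  4.1e-03 -1.0e+00] F [-0.3 -0.5 -2. ] gap 0.0098 q [-0.07  0.33  1.94  0.01  0.88  1.3 ]
[-0.0007, -0.0003, 0.0039] -0.11
```

View pics/scene11.png

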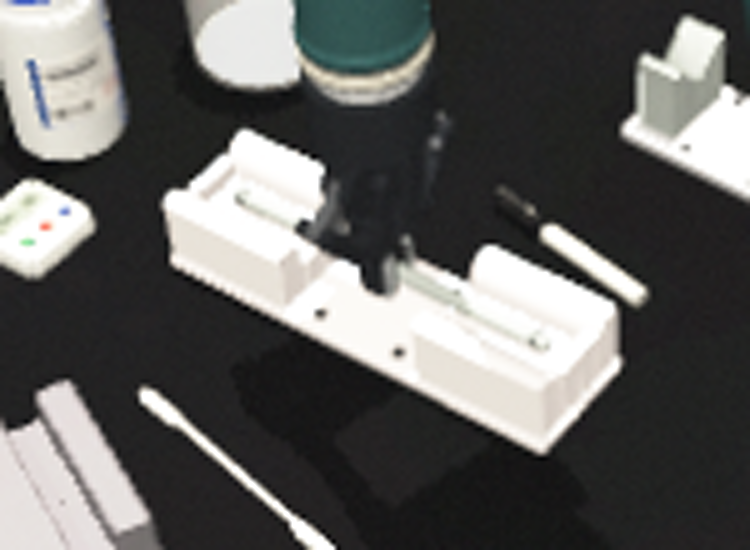

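The rod is down in both slots (ends at (240,197) and (542,342)), a few mm above the floor.

Call:
send_rows(
  motion=[0, 0, 0.001, 0, 0, 0, 0.002, 0, 0, 0, 0.003, 0, 0, 0, 0.003, 0],
)

```text
t: 19.05
tcp_pos: [0.6, -0.0177, 0.1972]
ee_rot: [-0.002, 0.995, 0.099, 0.001]
contact_force: [0.3, -0.5, -1.4]
finger_gap: 0.0092
```

Call:
send_rows(
  motion=[0, 0, 0.001, 0, 0, 0, 0.002, 0, 0, 0, 0.002, 0],
)

```text
t: 19.42
tcp_pos: [0.6001, -0.0177, 0.1971]
ee_rot: [-0.002, 0.995, 0.099, 0.001]
contact_force: [-5.3, 0.3, 10.8]
finger_gap: 0.0091
```

Contact on the slot floor (about 11 N). I'll open and withdraw.

Call:
send_rows(
  motion=[0, 0, 0, 0, 0, 0, 0, 0, 0, 0, 0, 0, 0, 0, 0, 0, 0, 0, 0, 0, 0, 0, 0, 0],
  gripper=0,
)

```text
t: 20.18
tcp_pos: [0.6, -0.0177, 0.1969]
ee_rot: [-0.002, 0.995, 0.099, 0.0]
contact_force: [0.1, -0.1, 0.4]
finger_gap: 0.0856
```

Call:
send_rows(
  motion=[0, 0, -0.01, 0, 0, 0, -0.03, 0, 0, 0, -0.06, 0, 0, 0, -0.1, 0, 0, 0.01, -0.14, 0, -0.03, 0.05, -0.15, 0, -0.06, 0.11, -0.15, 0, -0.09, 0.17, -0.15, 0, -0.12, 0.23, -0.15, 0, -0.15, 0.29, -0.15, 0, -0.17, 0.34, -0.15, 0, -0.17, 0.34, -0.15, 0],
)

```text
t: 21.68
tcp_pos: [0.4992, -0.389, 0.3476]
ee_rot: [-0.0, 0.995, 0.097, 0.001]
contact_force: [0.7, 0.7, -0.2]
finger_gap: 0.0852
```

Run:
```python
from plan import *
from ovl import *
plan()
W={'top':(120,120,280,250),'scene':(100,150,290,300)}
for n in W:
    p,d=imaging.snapshot(n);np.savez(n+'12.npz',p=p,d=d);crop(n,p,W[n],4,f'pics/{n}12.png')
def tr(x,y):
    return np.maximum(tray(x,y),0)
n='top';z=np.load('top12.npz')
v,u=np.mgrid[0:420,0:560];X=pix2world(n,np.c_[u.ravel(),v.ravel()].astype(float),z['d'].ravel())
a=np.radians(11.5);dx=X[:,0]-.5971;dy=X[:,1]+.0193
s=np.cos(a)*dx+np.sin(a)*dy;l=-np.sin(a)*dx+np.cos(a)*dy
for r in ((-.04,.04),(.06,.11),(-.11,-.06)):
    for b in np.arange(-.016,.017,.004):
        k=(s>r[0])&(s<r[1])&(abs(l-b)<.002)&(abs(X[:,2])<.1);print(r,round(b,3),k.sum(),round(np.median(X[k,2]),4) if k.any() else None)
```

```text
t 21.68 tcp [ 0.4992 -0.389   0.3476] yaw 11.13 zdir [ 0.0025  0.0012 -1.    ] F [ 0.7  0.7 -0.2] gap 0.0852 q [-0.7   0.23  1.76  0.    1.16  0.67]
(-0.04, 0.04) -0.016 28 0.0089
(-0.04, 0.04) -0.012 27 0.0092
(-0.04, 0.04) -0.008 27 0.0093
(-0.04, 0.04) -0.004 36 0.0412
(-0.04, 0.04) 0.0 29 0.0442
(-0.04, 0.04) 0.004 28 0.0427
(-0.04, 0.04) 0.008 19 0.0097
(-0.04, 0.04) 0.012 27 0.0087
(-0.04, 0.04) 0.016 27 0.0098
(0.06, 0.11) -0.016 16 0.0339
(0.06, 0.11) -0.012 18 0.0372
(0.06, 0.11) -0.008 19 0.0328
(0.06, 0.11) -0.004 19 0.0413
(0.06, 0.11) 0.0 16 0.0432
(0.06, 0.11) 0.004 18 0.0429
(0.06, 0.11) 0.008 17 0.0335
(0.06, 0.11) 0.012 19 0.036
(0.06, 0.11) 0.016 16 0.0347
(-0.11, -0.06) -0.016 19 0.0371
(-0.11, -0.06) -0.012 18 0.0342
(-0.11, -0.06) -0.008 19 0.0352
(-0.11, -0.06) -0.004 20 0.0395
(-0.11, -0.06) 0.0 17 0.0472
(-0.11, -0.06) 0.004 18 0.0428
(-0.11, -0.06) 0.008 17 0.0339
(-0.11, -0.06) 0.012 19 0.0342
(-0.11, -0.06) 0.016 18 0.034
```

View pics/top12.png

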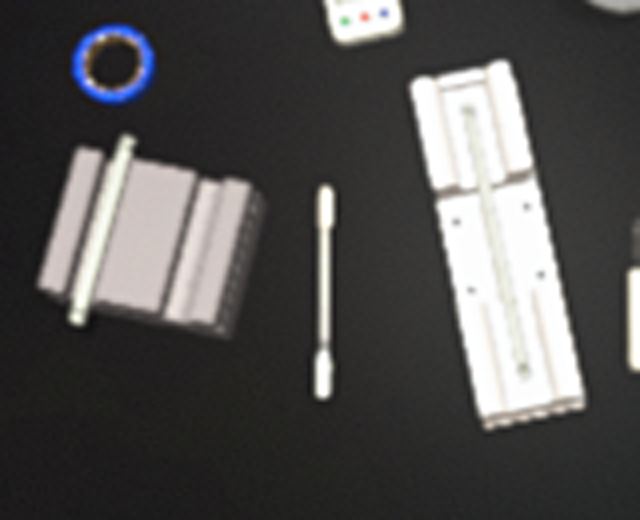

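View pics/scene12.png

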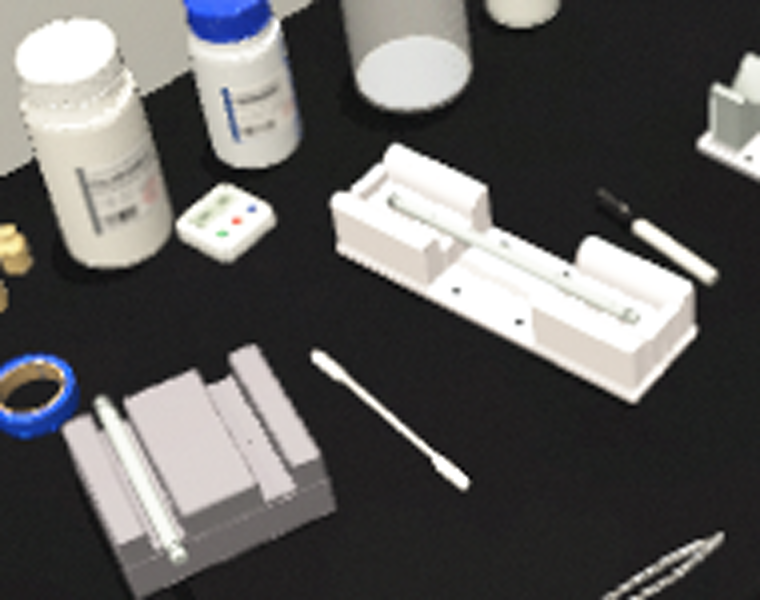

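The rod lies in the tray slots ((470,110)-(523,372) in the top crop). Its upper surface reads 43-47 mm all along against a 34 mm floor, so it is level and fully down. The short shaft is in its groove and the robot is clear, so I'm handing in.

```bash
python3 -c "
from cell import ctrl
print(ctrl.job_done())"
```

```text
the job is handed in; nothing more can be done
None
```

I did the job in the order asked and handed it in at about 22 s of the 58 s. I gripped the long shaft by its near free end, lifted it out of the grey block, laid it in the steel V-blocks and let go. Then I took it by its middle, lifted it about 140 mm, lowered it into the tray slots until it touched the floor (about 11 N), and let go.

**V-blocks:** the top picture put the shaft within about 1 mm of centred. The scene-camera fit gave a spot about 5 mm away; I did not count it, because the arm hid one end of the shaft.

**Tray:** after I let go, the shaft's upper surface read 43–47 mm at the middle and in both slots, so it is level and all the way down. That matches the expected 46 mm within the depth noise.

**Short shaft:** both pictures still show it in its groove. I checked this by eye only.

**Robot:** it stood clear of everything at hand-in.

**Disagreements:**
- The two cameras differed by 3–4 mm on positions, so I used the average.
- The finger opening read about 9 mm on the 12 mm shaft, but it held and lifted level both times.

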